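Seat the mould slide and grease its tilted nipple

ROBOT

A 6-joint arm with a two-finger parallel gripper is mounted at the origin on the work surface. World frame = base frame: x ahead of the robot, y to its left, z up, the work surface at z = 0. Lengths are in mm, angles in degrees, forces in N, time in s.
With the tool pointing down it reaches from about 350 to 850 mm from the base axis. Payload 8.1 kg.
Tool frame: the origin (TCP) lies midway between the tips of the shut fingers; the grasp point (between the pads) lies 19 mm behind it; z points along the fingers, y is the line along which they close (so a half turn about z gives the same grasp; the last joint's range is limited). The gripper opens to 85 mm and grips with 20 to 120 N. Pads are 22 mm wide; open, the fingers measure 114 mm over their backs; the gripper's body (76 mm by 85 mm) begins 54 mm behind the grasp point. The pads swing forward as they close: fully open they stand 13 mm farther back than shut.
Start: joints at [63.633, 7.471, 85.268, -0, 87.261, -4.893], TCP at [219.631, 558.361, 231.292] pointing down, gripper open.
Joint ranges: [-169.43, 169.43], [-51.17, 129.36], [1.28, 143.12], [-76.62, 256.62], [0, 156.53], [-152.29, 152.29]. Speed limits (degrees/s): [136.94, 136.94, 159.86, 180, 180, 180].

INTERFACE

Orientations are given as [roll, pitch, yaw] about the fixed x, y, z axes, in that order (R = Rz(yaw) Ry(pitch) Rx(roll)).
In Python, from bench import r, optics, workorder gives the robot as it stands.
- The arm moves only by the shell command python3 -m handwheel 'ROWS' [FORCE]. ROWS is rows parted by semicolons, their numbers by spaces, 1 to 8 of them, each of 7 numbers: a rotation vector rx, ry, rz in degrees, then dx, dy, dz in mm, then the finger opening in mm; each row is the pose to reach, as a shift and turn from the pose commanded when the command began, along the tool's axes at that moment; what a row does not reach only later rows make up. A row lasts 1/8 s, in which the tool goes at most 62.5 mm and 10.7 degrees, less where a joint would pass 70% of its speed; a pose out of reach is approached as far as the arm can. The fingers move at their own pace and stop on an object; FORCE is the grip in N (left out, the last holds). Time passes only in rows, so rows that do not move let the fingers close. It prints the time, the measured TCP pose, the force, the opening and the grip force at its end.
- r.sense(): the state, without advancing time (a new reading comes with each control period).
- optics.snapshot(name): name is "scene" or "top" or "wrist"; returns a dict with "pixels" (420x560x3 uint8, blue, green, red), "fx", "fy", "cx", "cy" (pixels), "D" ([k1, k2, p1, p2, k3] as OpenCV has them; the pictures are not rectified), "pose" (4x4, takes a point from camera to world coordinates). Camera axes: x right, y up, looking along -z (the intrinsics and any distortion apply to the point x, -y, -z); pixel columns grow to the right and rows downward; lengths in mm; the calibration is good to about 2 mm. A picture is of the moment at which its call begins. There is no depth.
- workorder.hand_in(): hands the job in; it is judged then, once.
The state is a dict: "time": time; "joint_pos": joint angles; "qd": joint speeds; "joint_efforts": joint torques, N m; "tool_pos": TCP position; "tcp_rot": TCP orientation; "ft_force": force on the tool from outside, world axes, zero at the start; "wrist_torque": the same for the moment, N m; "finger_gap": finger opening in mm; "grip_force": force on a finger pad.
Only numpy, scipy, OpenCV 4.12 (cv2) and the standard library are available. Lean on these libraries where they do the work, as an engineer would, in place of code of your own. Each camera call takes 0.05 s, during which the arm holds its last target. There are 200 camera calls.

TASK

Set the aluminium slide block flat and fully home in the T-shaped pocket of the blue fixture and let go of it. Then take the orange-handled grease coupler out of the grey stand, put its steel mouth squarely over the brass grease nipple that leans on the block, and press straight along the nipple until the red collar snaps all the way down, slowly and without ramming it. Finish while still gripping the coupler and holding it pressed down against the collar's spring, with the block still seated; leave the brass drift and everything else on the table where it is.

Things in the scene. Friction and masses are not known exactly. Their poses are not given: they have to be found in the camera images.
- slide_block: Loose aluminium slide block, 0.5 kg, T-shaped in plan, 104 mm long. Origin: centre of the underside, z up. Rear part x -8 to +52, 56 mm wide (y), 45 mm high, flat top with two bronze strips: grip across y here (centre of mass near x = +8). Narrow nose x -52 to -8, 36 mm wide, top sloping down to 24 mm at -x; carries the nipple, whose tip is 62 mm above the underside. Starts flat on the table.
- fixture: Blue fixed fixture, 150 (x) x 108 (y) x 26 mm high, origin at the centre of its underside, z up. Its T-shaped pocket (floor 10 mm up, 16 mm deep, with a bright 4 mm chamfered lip) fits the block with 2 mm play on each side and only one way round: narrow nose towards fixture -x (roughly towards the robot).
- pocket (a point): Centre of the pocket's floor, axes as the fixture's. The seated block's origin and axes coincide with it.
- nipple (a point): Brass grease nipple on the block's nose: a stem 14 mm in diameter, 31 mm long with a 6 mm conical tip. Origin at its foot (block x = -31, z = 34 mm), z along the nipple, outwards; it leans 25 degrees from the vertical towards the block's -x.
- nipple_tip (a point): Tip of the nipple, 31 mm from its foot.
- collar (a joint): Red sprung collar, 28 mm across, round the nipple: travel down the stem, 0 (upper face 16 mm above the nipple's foot) to 0.008 m (hard stop: press slowly; face 8 mm above the foot). The coupler's rim pushes it. An over-centre spring holds it out until about 12 N; then it gives way and snaps down, still pushing back with about 6 N at the stop, and springs out again when released.
- coupler: Grease coupler, 0.25 kg, 120 mm long, standing mouth down in a hole of the stand. Origin: centre of its mouth; z from mouth to tail. Steel nose 29 mm in diameter, 38 mm long, bore 17 mm wide, 28 mm deep; orange handle 26 x 26 mm square (faces along x and y) from 36 to 112 mm; dark tail knob up to 120 mm.
- coupler_mouth (a point): Centre of the coupler's mouth (its origin).
- coupler_grip (a point): On the coupler's axis in the orange handle, 85 mm from the mouth: a good place to grip.
- stand: Fixed grey stand, 80 (x) x 140 (y) x 32 mm high, origin at the centre of its underside. Two round holes 32 mm in diameter, 26 mm deep (floor 6 mm up), at y = -36 and +36 mm; one holds the coupler, the other the drift.
- drift: Brass drift, 88 mm long, 29 mm thick below and 18 mm above, standing in the stand's other hole. Leave it alone. Origin at its underside.
- spanner: Steel spanner, 180 mm, lying flat. Leave alone.
- grease_tin: Green tin with a yellow band, 68 mm in diameter, 75 mm high. Leave alone.
- bush: Brass bush, 48 mm in diameter, 30 mm high. Leave alone.
- screwdriver: Screwdriver with a yellow handle, 200 mm, lying. Leave alone.
- bin: Blue open bin, 110 x 160 x 60 mm. Leave alone.
- hex_key: Dark hex key, 100 mm, lying. Leave alone.
Things that resemble listed ones, but are neither listed nor needed, are in the scene too. Leave any black look-alike of the slide_block alone. What is shaped like the coupler but green is not meant.

How it is judged:
By the outcome, as a careful person would: the job done as asked, in the order asked, and still so for the second after the job is handed in, while the arm keeps its last pose, push and grip.
It also fails if it takes over 58 s, if anything falls off the work surface, if the arm or the gripper's body presses on something with over 40 N, if the wrist force passes 120 N, or if a joint passes its speed limit or range.

## Working session

There is one attempt and no reset: what is moved stays moved. The work goes in short steps, Python scripts to look and compute and a shell command to move; the robot and the scene stay as the last step left them, time stands still between calls to the robot, and variables do not carry over. Pictures are saved under pics/ and viewed, at most 10 in all, crops included, and the job is handed in when it is done.

```bash
ls; mkdir -p pics; python3 - <<'E'
from bench import r, optics
import cv2, numpy as np, pickle
a={n:optics.snapshot(n) for n in("scene","top","wrist")}
pickle.dump(a,open('snap0.pkl','wb'))
for n in("scene","top"):
    cv2.imwrite(f'pics/{n}0.png',a[n]["pixels"])
    print(n,a[n]["pose"].round(2).tolist(),a[n]["fx"],a[n]["D"])
print(r.sense())
E
```

```text
pics
scene [[-0.75, -0.51, 0.42, 957.87], [0.67, -0.56, 0.49, 440.31], [-0.01, 0.65, 0.76, 827.68], [0.0, 0.0, 0.0, 1.0]] 384.2262629146498 [0.00577819 0.         0.         0.         0.        ]
top [[0.02, 0.99, -0.17, 361.81], [-1.0, 0.02, -0.02, -35.92], [-0.02, 0.17, 0.99, 1089.83], [0.0, 0.0, 0.0, 1.0]] 406.12852272669875 [-0.03853252  0.          0.          0.          0.        ]
{'time': 0.15, 'joint_pos': array([ 6.36333696e+01,  7.50550971e+00,  8.53155633e+01, -1.43119565e-03,
        8.72613076e+01, -4.89558428e+00]), 'qd': array([ 0.04080928, -0.20343703, -0.1543814 , -0.0088607 ,  0.02374582,
       -0.08436713]), 'joint_efforts': array([ 9.91498055e-04, -5.70056033e+01, -5.01166391e+01, -1.50194073e-04,
        9.42700601e-03, -2.25789665e-05]), 'tool_pos': array([219.44136713, 557.97435132, 230.47593943]), 'tcp_rot': array([-1.79917798e+02, -5.60611920e-03,  1.58529019e+02]), 'ft_force': array([-0.40925614, -0.15608385, -0.41741944]), 'wrist_torque': array([0.00712012, 0.02031728, 0.02388518]), 'grip_force': 0.0, 'finger_gap': 85.31704400301709}
```

View pics/top0.png

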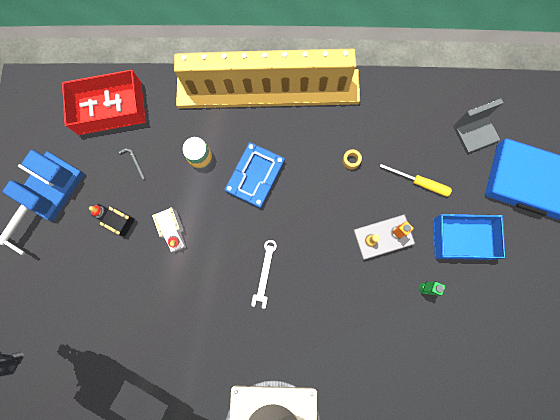

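View pics/scene0.png

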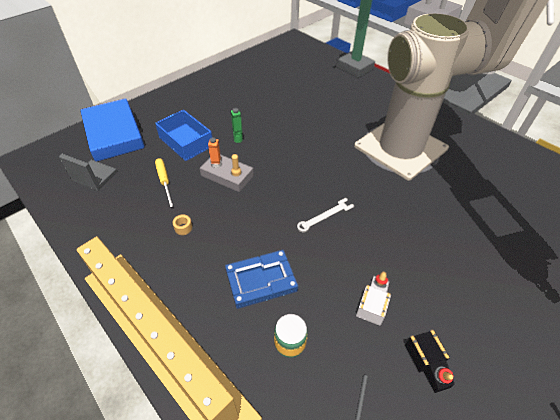

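Top view: the aluminium block is at about (170,230), and its black look-alike at (110,220). The fixture is at (255,175). The stand is at (385,237), with the orange coupler at (402,231) and the drift at (372,240). The green look-alike is at (433,289). I want the aluminium (bright) block and the orange coupler in the stand, and I'll confirm both in an enlarged crop.

```bash
cat > h.py <<'E'
import numpy as np, cv2
def K(s): return np.array([[s["fx"],0,s["cx"]],[0,s["fy"],s["cy"]],[0,0,1.]])
def ray(s,uv):
    n=cv2.undistortPoints(np.array(uv,float).reshape(-1,1,2),K(s),np.array(s["D"])).reshape(-1,2)
    d=np.c_[n[:,0],-n[:,1],-np.ones(len(n))]@s["pose"][:3,:3].T
    return s["pose"][:3,3],d
def onz(s,uv,z):
    o,d=ray(s,uv); return o+d*((z-o[2])/d[:,2])[:,None]
def tri(l):
    A=0;b=0
    for s,uv in l:
        o,d=ray(s,[uv]);d=d[0]/np.linalg.norm(d[0]);P=np.eye(3)-np.outer(d,d);A=A+P;b=b+P@o
    return np.linalg.solve(A,b)
def proj(s,X):
    p=(np.atleast_2d(X)-s["pose"][:3,3])@s["pose"][:3,:3]; p=p*[1,-1,-1]
    return cv2.projectPoints(p,np.zeros(3),np.zeros(3),K(s),np.array(s["D"]))[0].reshape(-1,2)
E
python3 - <<'E'
import pickle,cv2,numpy as np
a=pickle.load(open('snap0.pkl','rb'))
t=a["top"]["pixels"];s=a["scene"]["pixels"]
c=lambda im,x,y,w,h:cv2.resize(im[y:y+h,x:x+w],(400,300),interpolation=cv2.INTER_CUBIC)
cv2.imwrite('pics/crop.png',np.vstack([np.hstack([c(t,135,195,80,60),c(t,215,135,80,60)]),np.hstack([c(t,345,205,80,60),c(s,340,265,80,60)])]))
E
```

```text
(no output)
```

View pics/crop.png

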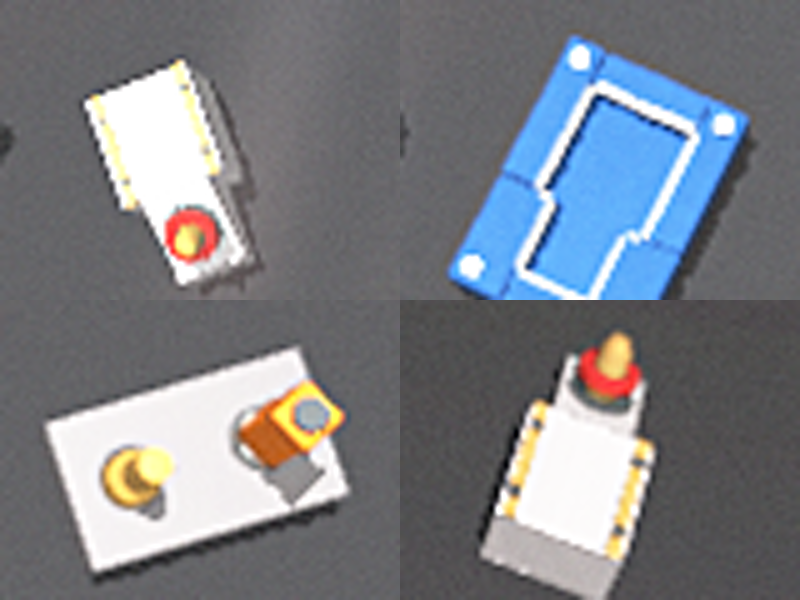

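The crops confirm it. The bright block carries the red-collared nipple on its nose, towards (172,242). The fixture nose points lower-left, and the orange coupler stands in the stand's right hole. Now measuring.

```bash
python3 - <<'E'
import pickle,cv2,numpy as np
from h import *
a=pickle.load(open('snap0.pkl','rb'));t=a["top"];s=a["scene"]
px=lambda x,y,x0,y0:[x0+(x+.5)/5-.5,y0+(y+.5)/5-.5]
c=onz(t,[px(*p,135,195) for p in[(85,102),(187,62),(222,168),(130,208)]],45)
print('block rear top',c.round(1).tolist(),'mean',c.mean(0))
v=(c[3]-c[0]+c[2]-c[1]);print('nose dir',np.degrees(np.arctan2(v[1],v[0])),np.linalg.norm(c[1]-c[0]),np.linalg.norm(v)/2)
hsv=cv2.cvtColor(t["pixels"],cv2.COLOR_BGR2HSV)
def pts(m,x0,x1,y0,y1):
    m=m.copy();k=np.zeros_like(m);k[y0:y1,x0:x1]=1;m=m*k
    n,l,st,ce=cv2.connectedComponentsWithStats(m);i=1+st[1:,4].argmax()
    return cv2.findContours((l==i).astype('uint8'),0,1)[0][0].reshape(-1,2)
m=cv2.inRange(hsv,(100,120,60),(125,255,255))
q=onz(t,pts(m,215,300,135,215),26)
print('fixture',cv2.minAreaRect(q[:,:2].astype('float32')))
m=((hsv[...,1]<50)&(hsv[...,2]>150)).astype('uint8')
q=onz(t,pts(m,345,425,205,265),32)
print('stand',cv2.minAreaRect(q[:,:2].astype('float32')))
# white lip
q=pts(m,222,290,142,208)
h=cv2.convexHull(q);print('lip',cv2.minAreaRect(onz(t,h.reshape(-1,2),26)[:,:2].astype('float32')))
m=cv2.inRange(hsv,(95,0,60),(125,120,200))
# coupler knob top approx
print('knob',onz(t,[px(310,113,345,205)],118))
print('screw', onz(t,[px(x,y,215,135) for x,y in[(180,57),(323,124),(71,265)]],26).round(1).tolist())
E
```

```text
block rear top [[537.4, 334.7, 45.0], [560.0, 281.8, 45.0], [504.0, 259.2, 45.0], [481.8, 306.4, 45.0]] mean [520.81554562 295.52268904  45.        ]
nose dir -155.50245742168013 57.530050918610215 61.37961587811879
fixture ((658.5939331054688, 68.40771484375), (112.18995666503906, 153.5867156982422), 65.4122314453125)
stand ((496.6559143066406, -277.1645812988281), (82.30908203125, 141.26275634765625), 18.133825302124023)
lip ((659.921630859375, 68.48855590820312), (69.14702606201172, 117.24281311035156), 65.83576202392578)
knob [[ 508.62200922 -312.6328909   118.        ]]
screw [[738.8, 82.2, 26.0], [701.9, 2.6, 26.0], [620.2, 136.6, 26.0]]
```

```bash
cat >> h.py <<'E'
from scipy.spatial.transform import Rotation as Ro
def go(r,pos,R=None):
    "shift/turn in tool axes from measured pose to target"
    s=r.sense();R0=Ro.from_euler('xyz',s["tcp_rot"],degrees=True);R=R or R0
    print('rot',(R0.inv()*R).as_rotvec(degrees=True).round(2),'d',R0.inv().apply(np.array(pos)-s["tool_pos"]).round(2))
def down(ydir): # tool down, closing line along ydir (deg)
    return Ro.from_euler('xyz',[180,0,ydir+90],degrees=True)
E
python3 - <<'E'
from h import *; import pickle
from bench import r
go(r,[510,290.5,180],down(114.5))
s=r.sense();R0=Ro.from_euler('xyz',s["tcp_rot"],degrees=True).as_matrix()
w=pickle.load(open('snap0.pkl','rb'))["wrist"]
print((R0.T@(w["pose"][:3,3]-s["tool_pos"])).round(1),(R0.T@w["pose"][:3,:3]).round(2).tolist(),w["fx"],w["D"])
E
```

```text
rot [-8.000e-02 -4.000e-02 -4.597e+01] d [-368.3  -142.49   50.64]
[  74.5   -0.7 -142.8] [[-0.0, 0.96, 0.29], [1.0, 0.0, -0.0], [-0.0, 0.29, -0.96]] 329.4349460744775 [-0.05728356  0.          0.          0.          0.        ]
```

```bash
python3 -m handwheel '0 0 -6 -46 -18 6 85;0 0 -12 -92 -36 13 85;0 0 -18 -138 -54 19 85;0 0 -24 -184 -72 25 85;0 0 -30 -230 -90 32 85;0 0 -36 -276 -107 38 85;0 0 -41 -322 -125 44 85;0 0 -46 -368.3 -142.5 50 85' 
python3 -m handwheel '0 0 0 0 0 0 85;0 0 0 0 0 0 85'
python3 - <<'E'
from h import *; import pickle
from bench import r,optics
w=optics.snapshot("wrist");pickle.dump(w,open('w1.pkl','wb'));cv2.imwrite('pics/w1.png',w["pixels"]);s=r.sense();print(s["tool_pos"],s["tcp_rot"],s["joint_pos"])
E
```

```text
time: 1.15
tool_pos: [511.0, 289.6, 180.8]
tcp_rot: [180.0, -0.0, -155.3]
ft_force: [0.6, 1.0, -0.3]
finger_gap: 85.0
grip_force: 0.0
time: 1.4
tool_pos: [509.8, 291.0, 180.9]
tcp_rot: [180.0, -0.1, -155.6]
ft_force: [-0.2, -0.9, -0.6]
finger_gap: 85.2
grip_force: 0.0
[509.53915694 291.51546842 181.17360436] [ 1.79974668e+02 -2.74770507e-02 -1.55492626e+02] [ 2.47551155e+01  7.09897080e+00  9.09411924e+01  2.57014680e-02
  8.19872048e+01 -8.97558415e+01]
```

View pics/w1.png

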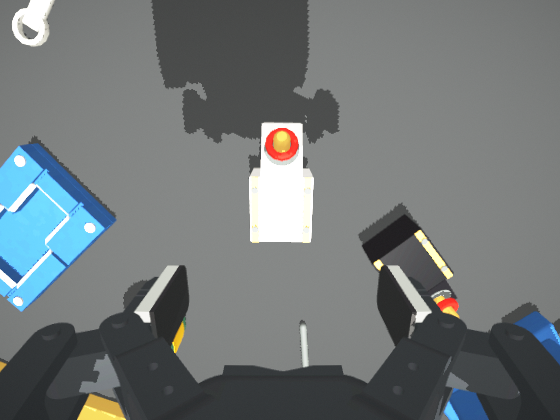

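The wrist view shows the block square between the open fingers: rear top face corners near (249,169), (313,169), (250,242) and (313,242), nipple at (282,143). The black look-alike lies to the right at (410,250).

```bash
python3 - <<'E'
from h import *; import pickle
w=pickle.load(open('w1.pkl','rb'))
im=w["pixels"];hsv=cv2.cvtColor(im,cv2.COLOR_BGR2HSV)
m=(hsv[...,2]>150).astype('uint8');m[:, :225]=0;m[:,335:]=0;m[:110]=0;m[255:]=0
# edges per row/col
rows=np.arange(178,238);L=np.array([np.flatnonzero(m[y])[[0,-1]] for y in rows])
pl=np.polyfit(rows,L[:,0]-.5,1);pr=np.polyfit(rows,L[:,1]+.5,1)
cols=np.arange(256,308);B=np.array([np.flatnonzero(m[:,x])[-1]+.5 for x in cols]);pb=np.polyfit(cols,B,1)
print(pl,pr,pb,L[::10].tolist())
def P(p,y):return [np.polyval(p,y),y]
pts=[P(pl,235),P(pl,180),P(pr,180),P(pr,235),[282,np.polyval(pb,282)]]
q=onz(w,pts,45);print(q.round(1).tolist())
u=q[1]-q[0]+q[2]-q[3];print('nosedir',np.degrees(np.arctan2(u[1],u[0])),'widths',np.linalg.norm(q[0]-q[3]))
yaw=np.arctan2(-u[1],-u[0]);x=np.array([np.cos(yaw),np.sin(yaw)]);y=np.array([-x[1],x[0]])
c=q[:4,:2].mean(0);print('yoff',c@y,'rear x',q[4,:2]@x)
o=x*(q[4,:2]@x-52)+y*(c@y);print('origin',o,np.degrees(yaw))
from bench import r
s=r.sense();print('tool rel block', [(s["tool_pos"][:2]-o)@x,(s["tool_pos"][:2]-o)@y])
# fixture screws in wrist view
f=[]
h=cv2.inRange(hsv,(100,120,60),(125,255,255))
n,l,st,ce=cv2.connectedComponentsWithStats(h[:330,:130]);print(st[1:][st[1:,4]>500].tolist())
print('screws',onz(w,[[20,161],[90,228],[17,301]],26).round(1).tolist())
E
```

```text
[2.40066685e-02 2.43918616e+02] [-3.96499028e-02  3.20544021e+02] [1.91240502e-02 2.36501195e+02] [[249, 313], [249, 313], [249, 312], [249, 312], [250, 311], [250, 311]]
[[555.8, 278.1, 45.0], [509.2, 257.3, 45.0], [485.9, 308.6, 45.0], [532.6, 329.1, 45.0], [549.7, 307.7, 45.0]]
nosedir -156.09655567863166 widths 56.087009114139775
yoff 57.05120809446245 rear x 627.2846711598761
origin [502.82532152 285.26126491] 23.90344432136833
tool rel block [np.float64(8.672168724778324), np.float64(2.9973550458106213)]
[[0, 143, 116, 169, 2773]]
screws [[585.5, 52.6, 26.0], [622.5, 133.1, 26.0], [741.7, 77.4, 26.0]]
```

```bash
python3 -m handwheel '0 0 -0.3 0 -1 40 85;0 0 -0.5 0 -3 80 85;0 0 -0.5 0 -3 115 85;0 0 -0.5 0 -3 140 85;0 0 -0.5 0 -3 155 85;0 0 -0.5 0 -3 165 85;0 0 -0.5 0 -3 165 85' 50
python3 -m handwheel '0 0 0 0 0 0 50;0 0 0 0 0 0 50;0 0 0 0 0 0 50;0 0 0 0 0 0 50;0 0 0 0 0 0 50;0 0 0 0 0 0 50' 50
```

```text
time: 2.33
tool_pos: [511.2, 288.5, 16.2]
tcp_rot: [180.0, -0.0, -154.9]
ft_force: [-1.0, -0.2, 0.1]
finger_gap: 85.1
grip_force: 0.0
time: 3.08
tool_pos: [512.5, 288.8, 17.8]
tcp_rot: [180.0, 0.1, -155.0]
ft_force: [-1.6, 0.6, 6.2]
finger_gap: 55.2
grip_force: 55.1
```

```bash
python3 -m handwheel '0 0 0 0 0 -15 50;0 0 0 0 0 -40 50;0 0 0 0 0 -75 50;0 0 0 0 0 -100 50;0 0 0 0 0 -100 50' 60
python3 - <<'E'
from h import *
from bench import r
go(r,[667.2,64.4,118],down(65.4));s=r.sense();print(s["finger_gap"],s["grip_force"],s["ft_force"],s["tool_pos"])
E
```

```text
time: 3.7
tool_pos: [513.0, 288.7, 119.1]
tcp_rot: [-180.0, 0.3, -155.0]
ft_force: [0.5, -0.1, -5.0]
finger_gap: 55.0
grip_force: 66.0
rot [ 0.1   0.25 49.62] d [ -44.85 -268.52    1.37]
55.00875301509415 65.97369432449341 [ 0.45654425 -0.06630489 -4.99606588] [512.98428601 288.7497398  119.10547219]
```

Block is held: 55 mm gap, 5 N weight. Carrying it over the fixture.

```bash
python3 -m handwheel '0 0 5 -4 -28 0 50;0 0 12 -11 -65 0 50;0 0 18 -17 -102 0 50;0 0 25 -23 -138 0 50;0 0 32 -29 -175 0 50;0 0 39 -35 -212 0 50;0 0 45 -41 -247 0 50;0 0 49.6 -44.9 -268.5 0 50'
python3 -m handwheel '0 0 0 0 0 0 50;0 0 0 0 0 0 50'
python3 - <<'E'
from h import *; import pickle
from bench import r,optics
b={n:optics.snapshot(n) for n in("wrist","top","scene")};pickle.dump(b,open('w2.pkl','wb'))
w=b["wrist"]["pixels"];cv2.imwrite('pics/w2.png',w);s=r.sense();print(s["tool_pos"],s["tcp_rot"],s["joint_pos"])
E
```

```text
time: 4.7
tool_pos: [665.1, 61.9, 113.7]
tcp_rot: [-179.9, -0.2, 155.2]
ft_force: [0.7, 0.0, -5.8]
finger_gap: 54.8
grip_force: 65.7
time: 4.95
tool_pos: [664.4, 64.3, 114.5]
tcp_rot: [-179.9, -0.2, 155.5]
ft_force: [0.4, -0.2, -5.0]
finger_gap: 54.9
grip_force: 65.9
[664.98859904  64.81487758 115.73826453] [-1.79984035e+02 -5.61579841e-02  1.55521758e+02] [ 1.16655084e+00  2.21876197e+01  8.02486072e+01  1.01479810e-02
  7.76213090e+01 -6.43573950e+01]
```

View pics/w2.png

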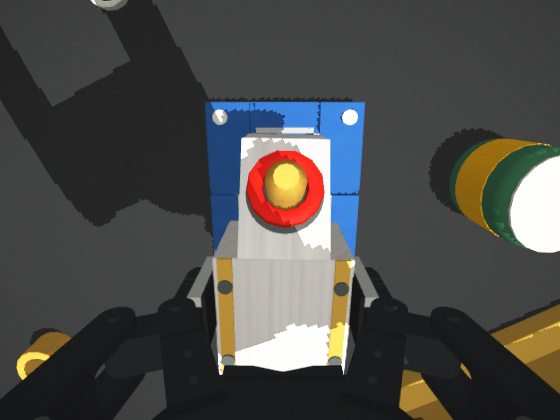

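The view shows the block aligned above the fixture: nose edge (241,137)–(330,137), step edge at row ~259, fixture front corners (206,101) and (365,102), screws (220,117) and (350,117).

```bash
python3 - <<'E'
from h import *; import pickle
from bench import r
b=pickle.load(open('w2.pkl','rb'));w=b["wrist"];im=w["pixels"];hsv=cv2.cvtColor(im,cv2.COLOR_BGR2HSV)
s=r.sense();T=s["tool_pos"];R0=Ro.from_euler('xyz',s["tcp_rot"],degrees=True)
m=cv2.inRange(hsv,(100,120,60),(125,255,255))
for y in(130,150,180):
    e=np.flatnonzero(m[y,180:400])+180; print(y,e[[0,-1]])
top=[np.flatnonzero(m[:200,x])[0] for x in range(212,360,20)];print(top)
rg=np.array([np.flatnonzero(m[y,180:400])[[0,-1]]+180 for y in range(110,200)]);ys=np.arange(110,200)
pl=np.polyfit(ys,rg[:,0]-.5,1);pr=np.polyfit(ys,rg[:,1]+.5,1)
tf=lambda uv,z:R0.inv().apply(onz(w,uv,z)-T)
print('fix sides tool',tf([[np.polyval(pl,110),110],[np.polyval(pl,190),190],[np.polyval(pr,110),110],[np.polyval(pr,190),190]],26).round(1).tolist())
print('fix front',tf([[212,np.median(top)-.5],[360,np.median(top)-.5]],26).round(1).tolist())
zb=T[2]-17.5
print('nose front',tf([[241,137],[330,137]],zb+24).round(1).tolist(),'step',tf([[217,259],[352,259]],zb+45).round(1).tolist())
# fixture centre from top camera again, at yaw
for n in("top",):
    t=b[n];h=cv2.cvtColor(t["pixels"],cv2.COLOR_BGR2HSV)
print('tool->world',[R0.as_matrix()[:,i].round(3).tolist() for i in(0,1)])
sx,sy=tf([[220,117],[350,117]],26)[:,:2];print('screws',sx,sy)
# red/brass tip
mm=((hsv[...,0]<8)|(hsv[...,0]>172))&(hsv[...,1]>150)&(hsv[...,2]>80)
yy,xx=np.nonzero(mm);(c,d,a)=cv2.fitEllipse(cv2.convexHull(np.c_[xx,yy].astype('float32')));print('collar',c,d)
E
```

```text
130 [206 363]
150 [207 361]
180 [209 359]
[np.int64(101), np.int64(102), np.int64(102), np.int64(102), np.int64(102), np.int64(102), np.int64(102), np.int64(102)]
fix sides tool [[73.2, -54.3, 89.8], [17.2, -54.1, 89.8], [73.1, 54.7, 89.8], [17.1, 54.2, 89.7]]
fix front [[78.7, -48.7, 89.8], [78.6, 51.1, 89.8]]
nose front [[63.0, -18.0, -6.4], [63.0, 18.0, -6.4]] step [[19.1, -26.3, -27.5], [19.0, 25.3, -27.5]]
tool->world [[-0.91, 0.414, 0.001], [0.414, 0.91, -0.0]]
screws [ 68.46176845 -43.82239023] [68.41201447 44.86439643]
collar (284.77142333984375, 188.26182556152344) (76.90624237060547, 77.18183898925781)
```

```bash
python3 -m handwheel '0 0 0 -2 0 20 50;0 0 0 -4 0 40 50;0 0 0 -6 0.2 55 50;0 0 0 -6 0.2 64 50;0 0 0 -6 0.2 64 50;0 0 0 -6 0.2 64 50'
cat > m2.py <<'E'
from h import *; import pickle,sys
from bench import r,optics
w=optics.snapshot("wrist");im=w["pixels"];hsv=cv2.cvtColor(im,cv2.COLOR_BGR2HSV)
pickle.dump(w,open('w3.pkl','wb'));cv2.imwrite(sys.argv[1],im)
s=r.sense();T=s["tool_pos"];R0=Ro.from_euler('xyz',s["tcp_rot"],degrees=True);print(T,s["tcp_rot"],s["ft_force"])
m=cv2.inRange(hsv,(100,120,60),(125,255,255))
n,l,st,ce=cv2.connectedComponentsWithStats(m);print(st[1:][st[1:,4]>800].tolist())
E
python3 m2.py pics/w3.png
```

```text
time: 5.85
tool_pos: [671.9, 61.6, 53.1]
tcp_rot: [180.0, 0.1, 155.4]
ft_force: [-0.2, 0.1, -3.8]
finger_gap: 54.9
grip_force: 65.8
[672.04528995  61.60458369  53.39766688] [1.79954809e+02 9.03796634e-02 1.55425417e+02] [-0.06034168  0.04581863 -4.57127758]
[[173, 81, 222, 191, 20964]]
```

View pics/w3.png

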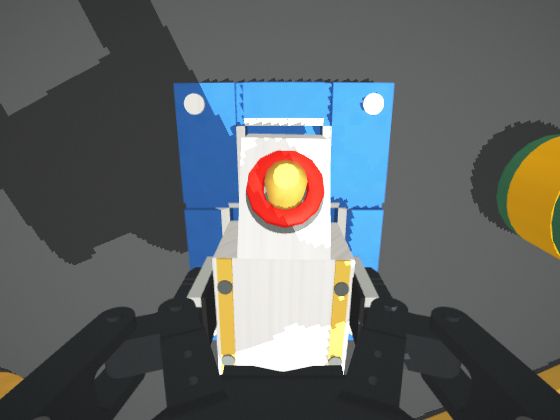

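The pocket's lip now shows around the nose: front bar rows 118–126, side bars at columns 237–243 and 325–332, step bars at row ~206.

```bash
cat > m3.py <<'E'
from h import *; import pickle
from bench import r
w=pickle.load(open('w3.pkl','rb'));im=w["pixels"];hsv=cv2.cvtColor(im,cv2.COLOR_BGR2HSV)
s=r.sense();T=s["tool_pos"];R0=Ro.from_euler('xyz',s["tcp_rot"],degrees=True)
tf=lambda uv,z:R0.inv().apply(onz(w,uv,z)-T)[:,:2].round(1).tolist()
m=cv2.inRange(hsv,(100,120,60),(125,255,255))
top=np.median([np.flatnonzero(m[60:200,x])[0]+60 for x in range(250,320,5)])-.5
ys=np.arange(110,200);L=np.array([np.flatnonzero(m[y,100:460])[[0,-1]]+100 for y in ys])
pl=np.polyfit(ys,L[:,0]-.5,1);pr=np.polyfit(ys,L[:,1]+.5,1)
print('front',tf([[284,top]],26),'->fix x',np.array(tf([[284,top]],26))[0,0]-75)
for y in(115,190):
    q=np.array(tf([[np.polyval(pl,y),y],[np.polyval(pr,y),y]],26));print('fix mid',q.mean(0),'w',q[1,1]-q[0,1])
# lip: gray (low sat) rows
sat=hsv[...,1];g=(sat<60)&(hsv[...,2]>110)
c=np.flatnonzero(g[100:130,284])+100;print('lip rows',c)
for y in(132,):
    c=np.flatnonzero(g[y,225:345])+225;print('row',y,c[[0,-1]],tf([[c[0]-.5,y],[c[-1]+.5,y]],26))
print('lip outer front',tf([[284,np.flatnonzero(g[100:130,284])[0]+99.5]],26))
zb=T[2]-17.5
print('nose',tf([[240.5,137],[330,137]],zb+24),'step',tf([[217,259],[352,259]],zb+45))
for col in(284,):
    print(im[112:145,col].tolist())
E
python3 m3.py
```

```text
front [[86.6, 0.1]] ->fix x 11.599999999999994
fix mid [71.1 -0.1] w 108.4
fix mid [32.3  -0.05] w 108.5
lip rows [118 119 120 121 122 123 124 125]
row 132 [236 331] [[62.5, -24.4], [62.5, 24.2]]
lip outer front [[69.6, 0.2]]
nose [[62.9, -17.7], [62.9, 18.7]] step [[18.6, -25.9], [18.5, 26.2]]
[[252, 189, 94], [252, 189, 93], [252, 188, 93], [252, 188, 92], [252, 188, 93], [252, 197, 114], [253, 252, 249], [254, 254, 254], [254, 254, 254], [254, 254, 254], [254, 254, 254], [253, 254, 254], [190, 199, 202], [187, 188, 188], [174, 103, 50], [176, 105, 53], [176, 104, 51], [175, 104, 50], [175, 103, 51], [173, 102, 51], [173, 101, 51], [175, 122, 87], [181, 175, 167], [179, 187, 189], [180, 188, 190], [182, 189, 193], [203, 209, 215], [236, 240, 242], [236, 240, 242], [236, 240, 242], [236, 241, 242], [236, 240, 242], [236, 240, 242]]
```

```bash
python3 -m handwheel '0 0 0 0.7 -0.1 2 50;0 0 0 0.7 -0.1 5 50;0 0 0 0.7 -0.1 8 50;0 0 0 0.7 -0.1 11 50;0 0 0 0.7 -0.1 14 50;0 0 0 0.7 -0.1 16 50;0 0 0 0.7 -0.1 18 50;0 0 0 0.7 -0.1 18 50'
```

```text
time: 6.9
tool_pos: [670.4, 61.8, 34.0]
tcp_rot: [-180.0, -0.0, 155.4]
ft_force: [-0.3, 0.4, -5.3]
finger_gap: 54.9
grip_force: 65.8
```

```bash
python3 -m handwheel '0 0 0 0 0 1.5 50;0 0 0 0 0 3 50;0 0 0 0 0 4 50;0 0 0 0 0 5 50;0 0 0 0 0 6 50;0 0 0 0 0 6 50' && python3 -m handwheel '0 0 0 0 0 0.5 50;0 0 0 0 0 0.5 50;0 0 0 0 0 0.5 50'
```

```text
time: 7.65
tool_pos: [670.5, 61.8, 28.2]
tcp_rot: [-180.0, -0.0, 155.4]
ft_force: [-1.1, 0.6, -4.6]
finger_gap: 54.9
grip_force: 65.8
time: 8.02
tool_pos: [670.7, 61.8, 28.0]
tcp_rot: [180.0, 0.0, 155.4]
ft_force: [-1.3, 0.0, -2.4]
finger_gap: 54.9
grip_force: 66.0
```

```bash
python3 -m handwheel '0 0 0 0 0 0.5 50;0 0 0 0 0 0.5 50;0 0 0 0 0 1 50;0 0 0 0 0 1 50'
```

```text
time: 8.52
tool_pos: [670.7, 61.8, 28.0]
tcp_rot: [180.0, 0.0, 155.4]
ft_force: [-8.2, 0.4, 6.9]
finger_gap: 55.0
grip_force: 67.5
```

```bash
python3 -m handwheel '0 0 0 0 0 0 70;0 0 0 0 0 0 70;0 0 0 0 0 0 70;0 0 0 0 0 0 70;0 0 0 0 0 -15 75;0 0 0 0 0 -40 80;0 0 0 0 0 -80 80;0 0 0 0 0 -100 85'
python3 -m handwheel '0 0 0 0 0 0 85;0 0 0 0 0 0 85'
python3 m2.py pics/w4.png
```

```text
time: 9.52
tool_pos: [672.3, 61.8, 130.9]
tcp_rot: [179.9, 0.3, 155.4]
ft_force: [0.6, -0.2, -0.3]
finger_gap: 85.0
grip_force: 0.0
time: 9.78
tool_pos: [669.7, 61.8, 125.2]
tcp_rot: [-179.9, -0.1, 155.4]
ft_force: [-0.3, 0.4, -0.7]
finger_gap: 84.9
grip_force: 0.0
[669.32169108  61.72998108 124.55382651] [-1.79921119e+02 -1.65732763e-01  1.55423259e+02] [-0.04120317 -0.32899792  0.82333103]
[[207, 93, 155, 192, 14382]]
```

View pics/w4.png

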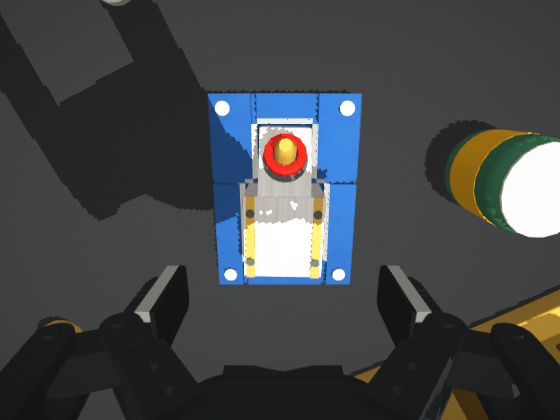

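The block sits flat in the pocket, with an even lip all round: nose front at (285,122), collar at (285,155), nipple tip at (286,145). Now measuring the nipple relative to the tool and the world.

```bash
python3 - <<'E'
from h import *; import pickle
from bench import r,optics
w=pickle.load(open('w3.pkl','rb'));im=w["pixels"];hsv=cv2.cvtColor(im,cv2.COLOR_BGR2HSV)
s=r.sense();T=s["tool_pos"];R0=Ro.from_euler('xyz',s["tcp_rot"],degrees=True)
tf=lambda uv,z:R0.inv().apply(onz(w,uv,z)-T)[:,:2].round(1).tolist()
red=(((hsv[...,0]<6)|(hsv[...,0]>172))&(hsv[...,1]>150)&(hsv[...,2]>80)).astype('uint8');red[:,:250]=0;red[:,330:]=0
yy,xx=np.nonzero(red);e=cv2.fitEllipse(cv2.convexHull(np.c_[xx,yy].astype('float32')));print('collar',e)
br=cv2.inRange(hsv,(14,120,90),(32,255,255));br[:,:265]=0;br[:,305:]=0;br[:120]=0;br[185:]=0
yy,xx=np.nonzero(br);print('brass bbox',xx.min(),xx.max(),yy.min(),yy.max(),xx.mean(),yy.mean())
print('collar world',onz(w,[e[0]],58),'rad mm',tf([[e[0][0]-e[1][0]/2,e[0][1]],[e[0][0]+e[1][1]/2,e[0][1]]],58))
m=cv2.inRange(hsv,(100,120,60),(125,255,255))
top=np.median([np.flatnonzero(m[60:200,x])[0]+60 for x in range(250,320,5)])-.5
ys=np.r_[100:118,200:270];L=np.array([np.flatnonzero(m[y,100:460])[[0,-1]]+100 for y in ys])
pl=np.polyfit(ys,L[:,0]-.5,1);pr=np.polyfit(ys,L[:,1]+.5,1)
bot=np.median([np.flatnonzero(m[200:,x])[-1]+200 for x in range(240,330,5)])+.5
F=onz(w,[[285,top],[285,bot]],26)
S=[onz(w,[[np.polyval(pl,y),y],[np.polyval(pr,y),y]],26) for y in(110,260)]
print('F len',np.linalg.norm(F[0]-F[1]),'W',[np.linalg.norm(a[0]-a[1]) for a in S])
ax=(S[1].mean(0)-S[0].mean(0));yaw=np.arctan2(ax[1],ax[0]);x=np.array([np.cos(yaw),np.sin(yaw)]);y=np.array([-x[1],x[0]])
o=x*((F.mean(0)[:2])@x)+y*(np.mean([a.mean(0)[:2] for a in S],0)@y)
print('fixture',o,np.degrees(yaw),'from front edge only',F[0,:2]@x+75-o@x)
print('pred collar',o+x*-37.8,'tip',o-44.1*x)
# nose symmetry
t=optics.snapshot("top");sc=optics.snapshot("scene");pickle.dump((t,sc),open('ts.pkl','wb'))
for n,c in(("top",t),("scene",sc)):
    h=cv2.cvtColor(c["pixels"],cv2.COLOR_BGR2HSV)
    rd=(((h[...,0]<6)|(h[...,0]>172))&(h[...,1]>150)&(h[...,2]>80)).astype('uint8')
    k,l,st,ce=cv2.connectedComponentsWithStats(rd)
    p=proj(c,[np.r_[o-37.8*x,58]])[0];d=np.linalg.norm(ce[1:]-p,axis=1);i=1+d.argmin();print(n,p,ce[i],st[i],'->',onz(c,[ce[i]],58).round(1))
E
```

```text
collar ((284.8543395996094, 154.29933166503906), (42.58146667480469, 43.26328659057617), 172.703125)
brass bbox 274 296 138 164 285.0868686868687 151.23636363636365
collar world [[628.68023875  81.6003974   58.        ]] rad mm [[45.0, -12.3], [45.0, 15.0]]
F len 150.8865320897715 W [np.float64(108.64977821331667), np.float64(108.88570900856087)]
fixture [661.87660956  66.26196329] -24.57962032938252 from front edge only -0.4431021617277793
pred collar [627.50188985  81.9851514 ] tip [621.7727699   84.60568276]
top [247.84745648 182.35650398] [247.35 179.  ] [243 178   9   3  20] -> [[636.6  83.7  58. ]]
scene [274.88369538 263.73161997] [273.91071429 265.625     ] [269 260  12  11  56] -> [[632.7  84.3  58. ]]
```

```bash
python3 - <<'E'
from h import *
from bench import r
go(r,[507.5,-311,215],down(33))
E
```

```text
rot [-0.13 -0.15 32.43] d [  -7.56 -406.42  -89.89]
```

```bash
python3 -m handwheel '0 0 2 0 -20 -40 85;0 0 6 -1 -70 -75 85;0 0 11 -2 -130 -90 70;0 0 16 -3 -190 -90 50;0 0 21 -4 -250 -90 50;0 0 26 -5 -310 -90 50;0 0 30 -6 -365 -90 50;0 0 32.4 -7.5 -406 -90 50'
python3 -m handwheel '0 0 0 0 0 0 50;0 0 0 0 0 0 50;0 0 0 0 0 0 50'
python3 m2.py pics/w5.png
```

```text
time: 10.92
tool_pos: [506.9, -312.4, 215.6]
tcp_rot: [-180.0, -0.1, 122.8]
ft_force: [1.3, 0.5, 0.9]
finger_gap: 50.1
grip_force: 0.0
time: 11.3
tool_pos: [509.0, -309.3, 216.4]
tcp_rot: [180.0, -0.0, 123.1]
ft_force: [-0.1, -0.0, 0.8]
finger_gap: 49.9
grip_force: 0.0
[ 509.08074881 -309.32154435  216.53889541] [ 1.79997680e+02 -2.83567011e-02  1.23136195e+02] [-0.15429133  0.80229086  0.49485668]
[[135, 227, 130, 132, 4537]]
```

View pics/w5.png

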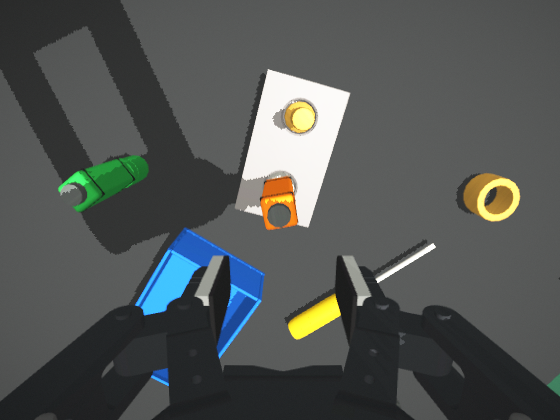

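The orange coupler stands at (280,213) in the stand, its faces almost square to the fingers. The drift is at (300,117) and the green look-alike at (105,183).

```bash
python3 - <<'E'
from h import *; import pickle
from bench import r
w=pickle.load(open('w3.pkl','rb'));im=w["pixels"];hsv=cv2.cvtColor(im,cv2.COLOR_BGR2HSV)
s=r.sense();T=s["tool_pos"];R0=Ro.from_euler('xyz',s["tcp_rot"],degrees=True)
tf=lambda uv,z:R0.inv().apply(onz(w,uv,z)-T)[:,:2]
m=cv2.inRange(hsv,(3,150,60),(17,255,255));m[:,:245]=0;m[:,320:]=0;m[:165]=0;m[245:]=0
for y in range(174,236,4):
    e=np.flatnonzero(m[y]);print(y,e[[0,-1]] if len(e) else None, end='; ')
print()
# knob: dark disc inside top face
k=((hsv[...,1]<90)&(hsv[...,2]<120)).astype('uint8');k[:,:266]=0;k[:,294:]=0;k[:200]=0;k[:,:]=k;k[230:]=0
n,l,st,ce=cv2.connectedComponentsWithStats(k);i=1+st[1:,4].argmax();c=cv2.findContours((l==i).astype('uint8'),0,1)[0][0]
ci=cv2.minEnclosingCircle(c);print('knob',st[i],ce[i],ci,'tool',tf([ce[i]],126).round(1),'world',onz(w,[ce[i]],126))
q=cv2.resize(im[165:240,245:320],(600,600),interpolation=cv2.INTER_CUBIC);cv2.imwrite('pics/w5c.png',q)
E
```

```text
174 None; 178 [277 289]; 182 [265 291]; 186 [264 292]; 190 [263 292]; 194 [262 293]; 198 [261 294]; 202 [260 294]; 206 [261 295]; 210 [262 295]; 214 [263 296]; 218 [263 296]; 222 [264 296]; 226 [265 290]; 230 None; 234 None; 
knob [268 204  26  26 455] [279.30549451 215.89450549] ((282.0, 217.5), 15.913930892944336) tool [[-3.7 -2.4]] world [[ 509.03700703 -313.67057775  126.        ]]
```

View pics/w5c.png

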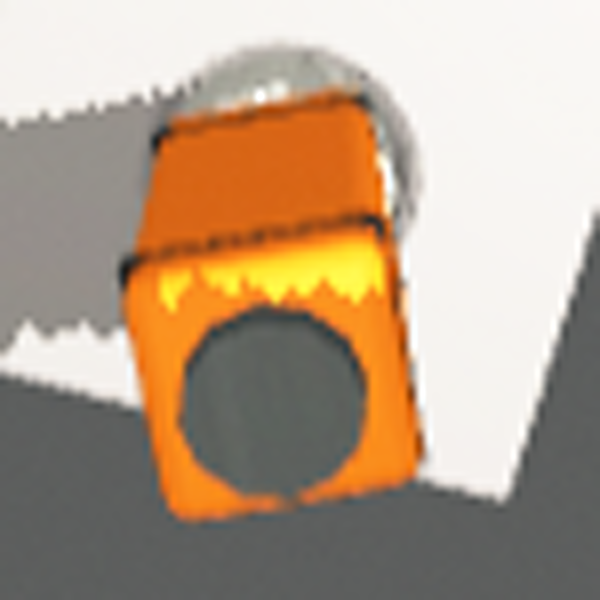

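```bash
python3 - <<'E'
from h import *; import pickle
from bench import r
w=pickle.load(open('w3.pkl','rb'))
s=r.sense();T=s["tool_pos"];R0=Ro.from_euler('xyz',s["tcp_rot"],degrees=True)
P=lambda x,y:[245+x/8-.5,165+y/8-.5]
q=onz(w,[P(122,262),P(388,218),P(428,480),P(172,522)],118)
print(q.round(1).tolist(),q.mean(0))
for i in range(4):
    d=q[(i+1)%4]-q[i];print(np.linalg.norm(d).round(1),np.degrees(np.arctan2(d[1],d[0])).round(1))
k=onz(w,[P(273,402)],126)[0];print('knob',k)
# hole in stand top (ring centre) and drift hole
for p in([280.5,182],): print()
for yd in(33,20,22):
    go(r,[k[0],k[1],150],down(yd))
E
```

```text
[[489.9, -311.5, 118.0], [508.6, -294.2, 118.0], [526.5, -313.9, 118.0], [507.9, -331.2, 118.0]] [ 508.23286754 -312.71185798  118.        ]
25.6 42.8
26.6 -47.9
25.4 -137.0
26.7 132.5
knob [ 508.12278648 -313.19302587  126.        ]

rot [ 0.   -0.03  0.14] d [-2.75 -2.92 66.54]
rot [-0.   -0.03 13.14] d [-2.75 -2.92 66.54]
rot [-0.   -0.03 11.14] d [-2.75 -2.92 66.54]
```

```bash
python3 -m handwheel '0 0 -5 -1.5 -1.5 15 50;0 0 -9.4 -2.7 -2.9 35 50;0 0 -9.4 -2.7 -2.9 70 50;0 0 -9.4 -2.7 -2.9 105 50;0 0 -9.4 -2.7 -2.9 130 50;0 0 -9.4 -2.7 -2.9 143 50;0 0 -9.4 -2.7 -2.9 146.5 50;0 0 -9.4 -2.7 -2.9 146.5 50'
python3 - <<'E'
from h import *
from bench import r
go(r,[508.2,-312.9,70],down(42.5))
E
```

```text
time: 12.35
tool_pos: [508.2, -314.6, 71.2]
tcp_rot: [180.0, 0.1, 132.4]
ft_force: [0.5, 0.0, -0.0]
finger_gap: 50.1
grip_force: 0.0
rot [ 0.01  0.07 -0.05] d [1.25 1.11 1.2 ]
```

```bash
python3 -m handwheel '0 0 0 1 1 1 50;0 0 0 1 1 1 40;0 0 0 1 1 1 20;0 0 0 1 1 1 20;0 0 0 1 1 1 20;0 0 0 1 1 1 20;0 0 0 1 1 1 20;0 0 0 1 1 1 20' 60
python3 -m handwheel '0 0 0 0 0 0 20;0 0 0 0 0 0 20' 80
python3 -m handwheel '0 0 0 0 0 -15 20;0 0 0 0 0 -35 20;0 0 0 0 0 -60 20;0 0 0 0 0 -95 20;0 0 0 0 0 -130 20;0 0 0 0 0 -140 20;0 0 0 0 0 -140 20'
python3 m2.py pics/w6.png
```

```text
time: 13.35
tool_pos: [508.1, -313.3, 70.0]
tcp_rot: [180.0, 0.1, 132.4]
ft_force: [0.3, 0.3, 5.9]
finger_gap: 25.7
grip_force: 59.3
time: 13.6
tool_pos: [508.1, -313.3, 70.0]
tcp_rot: [180.0, 0.1, 132.4]
ft_force: [-0.5, 1.0, 6.1]
finger_gap: 25.1
grip_force: 77.8
time: 14.48
tool_pos: [507.8, -313.1, 209.9]
tcp_rot: [180.0, 0.1, 132.4]
ft_force: [-0.4, -0.7, -3.5]
finger_gap: 25.3
grip_force: 78.9
[ 507.22909375 -312.66578334  208.4115241 ] [-1.79986118e+02 -6.83286498e-02  1.32429108e+02] [-1.0224622  -0.89686597 -3.49451921]
[[76, 211, 163, 133, 5404]]
```

View pics/w6.png

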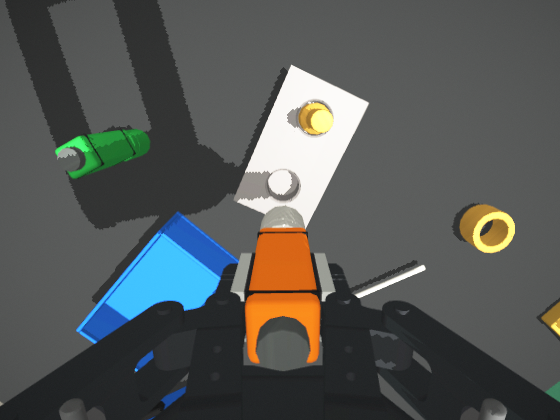

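The coupler is held and out of the stand: nose at (282,215), handle between the pads, drift undisturbed at (316,119). That was my last allowed picture, so from here I work numerically. Measuring the coupler's offset in the hand.

```bash
python3 - <<'E'
from h import *; import pickle
from bench import r
w=pickle.load(open('w3.pkl','rb'));im=w["pixels"];hsv=cv2.cvtColor(im,cv2.COLOR_BGR2HSV)
s=r.sense();T=s["tool_pos"];R0=Ro.from_euler('xyz',s["tcp_rot"],degrees=True)
pr=lambda X:proj(w,R0.apply(np.atleast_2d(X))+T).round(1)
print('pred mouth rim +x',pr([14.5,0,64]),'nose sides',pr([[8,14.5,58],[8,-14.5,58]]),'handle low edge',pr([[13,-13,28],[13,13,28]]),'handle top edge',pr([[13,-13,-48],[13,13,-48]]))
m=cv2.inRange(hsv,(3,150,60),(17,255,255))
print('orange col 283 rows',np.flatnonzero(m[:,283])[[0,-1]])
for y in(232,238,245,260,275,290):
    e=np.flatnonzero(m[y,230:340])+230;print(y,e[[0,-1]],(e[0]+e[-1])/2)
print('V col283',[(y,int(hsv[y,283,2])) for y in range(194,236,2)])
g=cv2.cvtColor(im,cv2.COLOR_BGR2GRAY)
for y in(212,216,222): print(y,g[y,250:316:2].tolist())
# orange column brightness to find top edge
print([(y,int(hsv[y,270,2]),int(hsv[y,270,1])) for y in range(284,304,2)])
E
```

```text
pred mouth rim +x [[282.5 200.4]] nose sides [[304.9 212.6]
 [260.  212.6]] handle low edge [[259.1 220.8]
 [306.  220.7]] handle top edge [[244.2 296.3]
 [321.7 296.2]]
orange col 283 rows [228 315]
232 [260 301] 280.5
238 [258 307] 282.5
245 [257 308] 282.5
260 [254 311] 282.5
275 [251 314] 282.5
290 [249 311] 280.0
V col283 [(194, 224), (196, 105), (198, 106), (200, 136), (202, 217), (204, 246), (206, 167), (208, 166), (210, 166), (212, 168), (214, 167), (216, 166), (218, 204), (220, 168), (222, 176), (224, 228), (226, 255), (228, 218), (230, 216), (232, 96), (234, 217)]
212 [93, 94, 95, 96, 94, 120, 216, 242, 220, 152, 157, 164, 164, 165, 167, 161, 167, 167, 167, 175, 161, 169, 156, 158, 206, 244, 245, 245, 244, 245, 244, 245, 94]
216 [94, 94, 94, 94, 93, 94, 93, 140, 155, 160, 159, 163, 162, 166, 164, 164, 165, 166, 180, 164, 174, 172, 160, 160, 158, 151, 233, 244, 244, 245, 245, 93, 93]
222 [93, 93, 94, 93, 94, 94, 145, 155, 158, 161, 174, 165, 167, 164, 165, 169, 175, 168, 175, 165, 163, 205, 170, 169, 156, 156, 153, 243, 243, 228, 94, 94, 94]
[(284, 218, 227), (286, 218, 228), (288, 217, 228), (290, 124, 214), (292, 25, 0), (294, 210, 226), (296, 217, 228), (298, 217, 229), (300, 225, 230), (302, 237, 228)]
```

```bash
python3 - <<'E'
from h import *; import pickle
w=pickle.load(open('w3.pkl','rb'))
from bench import r
s=r.sense();T6=s["tool_pos"];R6=Ro.from_euler('xyz',s["tcp_rot"],degrees=True)
T5=np.array([509.08,-309.32,216.54]);R5=Ro.from_euler('xyz',[180,-.03,123.14],degrees=True)
w5=dict(w);p=np.eye(4);A=R5*R6.inv();p[:3,:3]=A.as_matrix()@w["pose"][:3,:3];p[:3,3]=A.apply(w["pose"][:3,3]-T6)+T5;w5["pose"]=p
n=np.array([np.cos(np.radians(132.5)),np.sin(np.radians(132.5)),0]);c=np.array([508.2,-312.8,6])
for z in(112,108,40,36): print('stand z',z,proj(w5,c+13*n+[0,0,z]).round(1))
print('obs upper line 276.4,194.5 lower 277.3,178.5')
for z in(112,108,40,36,0):
    print('held z',z,proj(w,R6.apply([[13 if z else 14.5,0,64-z]])+T6).round(1), proj(w,R6.apply([[12 if z else 13.5,0,64-z]])+T6).round(1), proj(w,R6.apply([[13 if z else 14.5,0,61-z]])+T6).round(1))
print('obs: 292 upper, 232 lower line, 228 lower orange, 205.5 rim')
E
```

```text
stand z 112 [[276.2 193.2]]
stand z 108 [[276.2 191.9]]
stand z 40 [[277.4 174.4]]
stand z 36 [[277.5 173.6]]
obs upper line 276.4,194.5 lower 277.3,178.5
held z 112 [[283.  296.3]] [[283.  298.9]] [[283.  301.3]]
held z 108 [[283. 290.]] [[283.  292.5]] [[283.  294.7]]
held z 40 [[282.6 223.2]] [[282.6 225. ]] [[282.6 225.1]]
held z 36 [[282.6 220.8]] [[282.6 222.5]] [[282.6 222.6]]
held z 0 [[282.5 200.4]] [[282.5 201.8]] [[282.5 201.6]]
obs: 292 upper, 232 lower line, 228 lower orange, 205.5 rim
```

```bash
cat >> h.py <<'E'
YAW=-24.6
def target():
    c,sn=np.cos(np.radians(YAW)),np.sin(np.radians(YAW));t=np.radians(25)
    fx=np.array([c,sn,0]);n=-fx*np.sin(t)+np.array([0,0,np.cos(t)]);y=np.array([-sn,c,0]);z=-n;x=np.cross(y,z)
    return Ro.from_matrix(np.c_[x,y,z]),n,x,y
TIP=np.array([621.6,84.6,72.1])
E
python3 - <<'E'
from h import *
from bench import r
R,n,x,y=target();P=TIP+89*n-25*x;print(P,n,x,y,R.as_euler('xyz',degrees=True))
go(r,P,R)
E
```

```text
[608.00207338  90.82561688 163.32684959] [-0.38425978  0.17592786  0.90630779] [-0.82404777  0.37727852 -0.42261826] [0.41628079 0.90923611 0.        ] [180.   25.  155.4]
rot [ -5.01 -24.73 -22.6 ] d [229.78 346.62  45.27]
```

```bash
python3 -m handwheel '-0.4 -2 -2 15 23 -15 20;-1 -5 -5 42 64 -25 20;-1.7 -8 -8 72 108 -30 20;-2.4 -12 -11 103 155 -25 20;-3.1 -15.5 -14 134 202 -10 20;-3.8 -19 -17 166 250 10 20;-4.5 -22.5 -20.5 198 299 25 20;-5 -24.7 -22.6 229.8 346.6 35 20'
python3 -m handwheel '0 0 0 0 0 5 20;0 0 0 0 0 8 20;0 0 0 0 0 8 20;0 0 0 0 0 8 20'
cat > m4.py <<'E'
from h import *; import pickle
from bench import r,optics
w=optics.snapshot("wrist");im=w["pixels"];hsv=cv2.cvtColor(im,cv2.COLOR_BGR2HSV);pickle.dump(w,open('w7.pkl','wb'))
s=r.sense();T=s["tool_pos"];R0=Ro.from_euler('xyz',s["tcp_rot"],degrees=True)
print(T,s["tcp_rot"],s["ft_force"],s["joint_pos"].round(0))
R,n,x,y=target();go(r,TIP+89*n-25*x,R)
pr=lambda X:proj(w,R0.apply(np.atleast_2d(X))+T).round(1)
pw=lambda X:proj(w,X).round(1)
print('pred tip',pw(TIP),'collar',pw(TIP-15*n),'mouth rim +x',pr([14.5,0,64]),'centre',pr([0,0,64]))
red=(((hsv[...,0]<6)|(hsv[...,0]>172))&(hsv[...,1]>150)&(hsv[...,2]>80)).astype('uint8')
k,l,st,ce=cv2.connectedComponentsWithStats(red);i=1+st[1:,4].argmax();yy,xx=np.nonzero(l==i);e=cv2.fitEllipse(cv2.convexHull(np.c_[xx,yy].astype('float32')));print('red',st[i],e)
br=cv2.inRange(hsv,(14,120,90),(32,255,255));k,l,st,ce=cv2.connectedComponentsWithStats(br)
for q,c in zip(st[1:],ce[1:]):
    if q[4]>60: print('brass',q,c.round(1))
or_=cv2.inRange(hsv,(3,150,60),(14,255,255));print('orange first rows',[int(np.flatnonzero(or_[200:,c])[0]+200) for c in(270,283,295)])
g=cv2.cvtColor(im,cv2.COLOR_BGR2GRAY);print('col283',[(v,int(g[v,283])) for v in range(150,236,3)])
E
python3 m4.py
```

```text
time: 15.52
tool_pos: [606.3, 92.2, 170.4]
tcp_rot: [-179.8, 24.9, 155.6]
ft_force: [1.3, -0.4, -3.1]
finger_gap: 24.9
grip_force: 79.1
time: 16.02
tool_pos: [611.7, 87.5, 167.3]
tcp_rot: [-180.0, 25.0, 155.3]
ft_force: [0.3, -1.0, -3.6]
finger_gap: 25.0
grip_force: 79.7
[611.80598718  87.7496985  167.48571769] [179.99739409  25.05909072 155.26959719] [ 0.43163194 -1.24425369 -2.88625659] [ 12.  -5. 108. -18.  57. -46.]
rot [-0.05  0.06 -0.12] d [6.06 1.2  1.76]
pred tip [[285.2 169.8]] collar [[285.1 166.2]] mouth rim +x [[283.6 202.6]] centre [[283.6 223.5]]
red [268 149  36  35 618] ((285.39910888671875, 165.48974609375), (35.096927642822266, 35.690242767333984), 82.93311309814453)
brass [ 427  124   94   79 2397] [461.7 149.2]
brass [277 157  18  22 246] [285.2 166.1]
brass [  347   226   213   168 15788] [478.3 303. ]
brass [ 88 253  46  40 855] [113.6 266.8]
brass [ 94 275  28  16 333] [107.3 282.5]
brass [ 243  300   81   68 2510] [282.3 325.8]
brass [412 350  20  23 169] [421.3 360.8]
brass [377 373  45  46 556] [396.  397.7]
orange first rows [228, 228, 228]
col283 [(150, 119), (153, 106), (156, 123), (159, 158), (162, 168), (165, 211), (168, 243), (171, 244), (174, 206), (177, 135), (180, 107), (183, 157), (186, 255), (189, 255), (192, 255), (195, 255), (198, 255), (201, 255), (204, 255), (207, 180), (210, 179), (213, 179), (216, 179), (219, 201), (222, 185), (225, 237), (228, 137), (231, 106), (234, 138)]
```

```bash
python3 -m handwheel '0 0 0 10 0.5 0 20;0 0 0 22 1.2 0 20;0 0 0 30 1.2 0 20;0 0 0 32 1.2 5 20;0 0 0 32 1.2 12 20;0 0 0 32 1.2 17 20;0 0 0 32 1.2 20 20;0 0 0 32 1.2 20 20'
python3 -m handwheel '0 0 0 0 0 0 20;0 0 0 0 0 0 20'
cat > m5.py <<'E'
from h import *
from bench import r
s=r.sense();R,n,x,y=target();R0=Ro.from_euler('xyz',s["tcp_rot"],degrees=True)
print('tip in tool',R0.inv().apply(TIP-s["tool_pos"]).round(2),'F tool',R0.inv().apply(s["ft_force"]).round(1),'M tool',R0.inv().apply(s["wrist_torque"]).round(2),s["tcp_rot"].round(2),'rot',(R0.inv()*R).as_rotvec(degrees=True).round(2),s["grip_force"],s["time"])
E
python3 m5.py
```

```text
time: 17.08
tool_pos: [593.4, 98.4, 135.0]
tcp_rot: [-180.0, 25.0, 155.4]
ft_force: [0.0, -0.3, -3.0]
finger_gap: 25.3
grip_force: 79.8
time: 17.32
tool_pos: [593.5, 98.7, 135.7]
tcp_rot: [-180.0, 25.1, 155.4]
ft_force: [0.5, -0.6, -3.0]
finger_gap: 25.3
grip_force: 79.8
tip in tool [-1.49 -1.16 70.92] F tool [ 0.7 -0.3  3. ] M tool [0.02 0.38 0.02] [-180.     25.06  155.39] rot [-0.    0.06 -0.01] 79.8282516002655 17.325
```

```bash
python3 -m handwheel '0 0 0 -0.2 -0.6 0 20;0 0 0 -0.4 -1.1 2 20;0 0 0 -0.4 -1.1 4 20;0 0 0 -0.4 -1.1 6 20;0 0 0 -0.4 -1.1 8 20;0 0 0 -0.4 -1.1 9 20;0 0 0 -0.4 -1.1 9 20'; python3 m5.py
```

```text
time: 18.2
tool_pos: [596.6, 95.9, 127.3]
tcp_rot: [-180.0, 25.0, 155.4]
ft_force: [0.2, -0.7, -2.9]
finger_gap: 25.5
grip_force: 79.8
tip in tool [-1.5   0.13 61.57] F tool [ 0.8 -0.6  2.9] M tool [-0.05  0.46  0.02] [-179.97   25.02  155.4 ] rot [-0.03  0.02  0.  ] 79.8283338546753 18.2
```

No contact and no side force, with the mouth about 2 mm past the tip. Continuing slowly.

```bash
python3 -m handwheel '0 0 0 -0.3 0 1 20;0 0 0 -0.3 0 2 20;0 0 0 -0.3 0 3 20;0 0 0 -0.3 0 4 20;0 0 0 -0.3 0 4 20'; python3 m5.py;  python3 -m handwheel '0 0 0 0 0 1 20;0 0 0 0 0 2 20;0 0 0 0 0 3 20;0 0 0 0 0 3 20'; python3 m5.py
```

```text
time: 18.82
tool_pos: [598.4, 95.1, 123.7]
tcp_rot: [-180.0, 25.0, 155.4]
ft_force: [-0.4, -0.4, -3.0]
finger_gap: 25.1
grip_force: 79.8
tip in tool [-1.23  0.14 57.53] F tool [ 1.5 -0.5  2.6] M tool [-0.03  0.48 -0.06] [-179.97   25.02  155.4 ] rot [-0.03  0.02 -0.  ] 79.82811212539673 18.825
time: 19.32
tool_pos: [599.6, 94.5, 121.0]
tcp_rot: [-180.0, 25.0, 155.4]
ft_force: [-0.3, -0.3, -3.2]
finger_gap: 25.2
grip_force: 79.8
tip in tool [-1.17  0.14 54.56] F tool [ 1.5 -0.4  2.9] M tool [-0.01  0.45 -0.02] [-179.97   25.03  155.4 ] rot [-0.03  0.03 -0.  ] 79.82877373695374 19.325
```

```bash
python3 -m handwheel '0 0 0 0 0 1 20;0 0 0 0 0 2 20;0 0 0 0 0 3 20;0 0 0 0 0 4 20;0 0 0 0 0 4 20'; python3 m5.py;  python3 -m handwheel '0 0 0 0 0 0.5 20;0 0 0 0 0 1 20;0 0 0 0 0 1.5 20;0 0 0 0 0 1.5 20'; python3 m5.py
```

```text
time: 19.95
tool_pos: [601.1, 93.8, 117.4]
tcp_rot: [-180.0, 25.0, 155.4]
ft_force: [0.8, -0.8, -4.4]
finger_gap: 25.0
grip_force: 79.8
tip in tool [-1.21  0.15 50.55] F tool [ 0.9 -0.3  4.5] M tool [-0.04  0.43  0.03] [-179.97   25.02  155.4 ] rot [-0.03  0.02  0.  ] 79.82854843139648 19.95
time: 20.45
tool_pos: [601.8, 93.8, 116.7]
tcp_rot: [-180.0, 25.0, 155.4]
ft_force: [-4.7, 1.5, 3.0]
finger_gap: 25.3
grip_force: 80.9
tip in tool [-0.9  -0.06 49.61] F tool [ 3.2 -0.6 -4.8] M tool [0.33 0.83 0.01] [-179.99   25.04  155.39] rot [-0.02  0.04 -0.01] 80.88703393936157 20.45
```

```bash
python3 -m handwheel '0 0 0 0 0 0.3 20;0 0 0 0 0 0.6 20;0 0 0 0 0 0.6 20'; python3 m5.py; python3 -m handwheel '0 0 0 0 0 0.3 20;0 0 0 0 0 0.6 20;0 0 0 0 0 0.9 20;0 0 0 0 0 0.9 20'; python3 m5.py
```

```text
time: 20.82
tool_pos: [602.0, 93.7, 116.5]
tcp_rot: [-180.0, 25.0, 155.4]
ft_force: [-8.8, 1.2, 6.6]
finger_gap: 25.5
grip_force: 81.3
tip in tool [-0.81 -0.07 49.33] F tool [ 4.9 -2.5 -9.6] M tool [0.66 1.2  0.01] [-179.99   25.04  155.39] rot [-0.02  0.04 -0.01] 81.29271268844604 20.825
time: 21.32
tool_pos: [602.3, 93.5, 115.6]
tcp_rot: [-180.0, 25.0, 155.4]
ft_force: [-8.4, 1.8, 6.3]
finger_gap: 25.4
grip_force: 81.3
tip in tool [-0.82 -0.06 48.41] F tool [ 4.9 -1.8 -9.3] M tool [0.67 1.15 0.02] [-179.99   25.04  155.39] rot [-0.02  0.04 -0.01] 81.29506230354309 21.325
```

```bash
python3 -m handwheel '0 0 0 0.3 0 0.3 20;0 0 0 0.3 0 0.7 20;0 0 0 0.3 0 1.1 20;0 0 0 0.3 0 1.5 20;0 0 0 0.3 0 1.9 20;0 0 0 0.3 0 1.9 20'; python3 m5.py; python3 -m handwheel '0 0 0 0 0 0.4 20;0 0 0 0 0 0.8 20;0 0 0 0 0 1.2 20;0 0 0 0 0 1.6 20;0 0 0 0 0 2 20;0 0 0 0 0 2 20'; python3 m5.py
```

```text
time: 22.08
tool_pos: [603.0, 93.2, 113.8]
tcp_rot: [-180.0, 25.1, 155.4]
ft_force: [-6.7, 0.4, 5.0]
finger_gap: 25.5
grip_force: 81.2
tip in tool [-0.9  -0.07 46.44] F tool [ 3.6 -2.4 -7.2] M tool [0.6  0.89 0.03] [-179.99   25.07  155.39] rot [-0.01  0.07 -0.01] 81.16777539253235 22.075
time: 22.82
tool_pos: [603.8, 92.8, 111.7]
tcp_rot: [-180.0, 25.1, 155.4]
ft_force: [-4.2, 0.8, 3.6]
finger_gap: 25.2
grip_force: 80.9
tip in tool [-1.01  0.   44.18] F tool [ 2.2 -1.  -5. ] M tool [0.47 0.74 0.02] [-179.99   25.06  155.39] rot [-0.01  0.06 -0.01] 80.93110084533691 22.825
```

```bash
python3 -m handwheel '0 0 0 0 0 0.4 20;0 0 0 0 0 0.8 20;0 0 0 0 0 1.2 20;0 0 0 0 0 1.5 20;0 0 0 0 0 1.5 20'; python3 m5.py; python3 -m handwheel '0 0 0 0 0 0.3 20;0 0 0 0 0 0.6 20;0 0 0 0 0 0.9 20;0 0 0 0 0 0.9 20'; python3 m5.py
```

```text
time: 23.45
tool_pos: [604.4, 92.5, 109.9]
tcp_rot: [-180.0, 25.1, 155.4]
ft_force: [-2.7, -0.8, 3.1]
finger_gap: 25.2
grip_force: 80.6
tip in tool [-1.170e+00  3.000e-02  4.229e+01] F tool [ 0.6 -1.9 -3.7] M tool [ 0.31  0.3  -0.  ] [-179.99   25.05  155.4 ] rot [-0.01  0.05 -0.  ] 80.61243653297424 23.45
time: 23.95
tool_pos: [604.6, 92.4, 109.3]
tcp_rot: [-180.0, 25.1, 155.4]
ft_force: [-3.2, -0.4, 4.3]
finger_gap: 25.6
grip_force: 80.8
tip in tool [-1.170e+00 -2.000e-02  4.157e+01] F tool [ 0.7 -1.7 -5.1] M tool [ 0.41  0.25 -0.01] [-179.99   25.05  155.39] rot [-0.01  0.05 -0.01] 80.77242136001587 23.95
```

```bash
python3 -m handwheel '0 0 0 0 0 0.3 20;0 0 0 0 0 0.6 20;0 0 0 0 0 0.9 20;0 0 0 0 0 0.9 20;0 0 0 0 0 0.9 20'; python3 m5.py
```

```text
time: 24.58
tool_pos: [604.9, 92.4, 109.3]
tcp_rot: [-180.0, 25.1, 155.4]
ft_force: [-10.6, 0.7, 13.9]
finger_gap: 25.4
grip_force: 82.3
tip in tool [-0.93 -0.12 41.48] F tool [  3.1  -3.8 -16.8] M tool [1.09 1.02 0.01] [-179.99   25.06  155.39] rot [-0.02  0.06 -0.01] 82.32970833778381 24.575
```

The collar is at its hard stop: 8 mm of travel, then force rising to about 20 N without further motion. The push and grip are steady, so I'm handing in.

```bash
python3 -m handwheel '0 0 0 0 0 0 20;0 0 0 0 0 0 20;0 0 0 0 0 0 20;0 0 0 0 0 0 20'; python3 m5.py; python3 -c "
from bench import workorder
print(workorder.hand_in())"
```

```text
time: 25.08
tool_pos: [604.9, 92.4, 109.3]
tcp_rot: [-180.0, 25.1, 155.4]
ft_force: [-10.8, 1.1, 14.7]
finger_gap: 25.1
grip_force: 82.3
tip in tool [-0.93 -0.09 41.45] F tool [  3.1  -3.5 -17.7] M tool [1.1  0.94 0.02] [-179.99   25.05  155.38] rot [-0.02  0.05 -0.02] 82.32891082763672 25.075
the job is handed in; nothing more can be done
None
```

Job handed in at 25 s: the block is seated in the fixture, and the gripped coupler holds the collar at its stop with about 20 N; I did not re-check the block by camera after pressing, and the hand-in returned no verdict.

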